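# Weigh an ink pot on the two-pan balance

### The job

Weigh the ink pot: stand it on the balance's left pan (left as seen from the robot), then stand weights from the sloping rack upright on the right pan until the beam is level, with the pointer at rest between the two pegs of the dial. Weights that are not needed stay off the balance; leave the pot and the counted weights standing on their pans and everything else where it is.

Things in the scene. Friction and masses are not known exactly. Their poses are not given: they have to be found in the camera images.
- ink_pot: small closed ink pot with a screw lid, a round body 58 mm across and 64 mm high, standing on the table to the robot's left, in front of the balance; the only small pot. Origin: centre of its underside, z up. Its mass differs from run to run, between 0.24 and 0.37 kg
- weight_tall: the tallest aluminium weight, 0.200 kg, 106 mm high: a cylinder of 36 mm diameter and 64 mm height, with a round grip of 18 mm diameter and 42 mm length on top. Origin: centre of its flat foot; its z axis runs from foot to grip. It starts in one of the rack's three places, lying back at 35 degrees from vertical, grip end up and towards the robot
- weight_middle: the middle weight, 0.100 kg, 76 mm high: cylinder of 36 mm diameter and 34 mm height, grip as on the tall one (18 mm diameter, 42 mm long). Origin and axes as there; starts in the rack in the same way
- weight_short: the shortest weight, 0.050 kg, 60 mm high: cylinder of 36 mm diameter and 18 mm height, grip as on the tall one (18 mm diameter, 42 mm long). Origin and axes as there; starts in the rack in the same way
- rack: fixed plywood rack, 250 mm wide along its y axis, 110 mm deep, about 60 mm high. Its three places are side by side, 78 mm apart along y, their feet 32 mm above the table. In each a weight lies on two steel rods that run 46 mm up from the foot on the weight's under side, so it is free to the sides and above. Origin: centre of the underside; z up; the weights lean towards its -x (the robot's side)
- balance: fixed two-pan balance, grey base 110 x 300 mm, pans 130 mm to either side of the middle along its y axis (left pan at +y). Above the middle a dial arm rises to 225 mm, with two level pegs at 200 to 223 mm height. Origin: centre of the underside; z up
- beam (a joint): tilt of the balance's beam, rad: 0 level (as it stands empty), positive when the left pan is low, negative when the right pan is low, stops at +0.10 and -0.10. Between the stops it is proportional to the difference: 0.01 rad is 8.5 g, so it reaches a stop at about 85 g of difference. It settles in about a second. The pointer is between the pegs while the tilt is within 0.04 rad (34 g) either way
- pan_left_top (a point): centre of the upper surface of the left pan, a steel tray of 134 mm (x) by 104 mm (y) outside, with a 3 mm thick rim standing 6 mm above that surface. The pan stays horizontal, and where on it a load stands makes no difference. Level height is 100 mm above the table; the pan rises or sinks by 13 mm at most as the beam tilts. x and y axes as the balance's
- pan_right_top (a point): the same for the right pan
- pointer_tip (a point): tip of the thin pointer that rises from the beam, 140 mm above its pivot; moves 14 mm to either side
- tape_roll: bystander: roll of masking tape, 92 mm across, 24 mm high, loose to the right of the balance; origin: centre of its underside
- jar_lid: bystander: round jar lid, 86 mm across, 22 mm high, loose at the back left of the balance; origin: centre of its underside
Things that resemble listed ones, but are neither listed nor needed, are in the scene too. What is shaped like the weight_tall but yellow is not meant. Leave any pink look-alike of the ink_pot alone.

How it is judged:
On the way, in this order (a step that is already met when the one before it is completed fails the run):
1. the pot stands on the left pan, released, and holds it down (x of ink_pot in the frame of pan_left_top between -0.055 and 0.055 m and y of ink_pot in the frame of pan_left_top between -0.042 and 0.042 m and z of ink_pot in the frame of pan_left_top between -0.006 and 0.006 m and angle between ink_pot's own z axis and vertical below 0.2 rad and contact force between ink_pot and the fingers below 0.05 N and value of joint beam above 0.08 rad), for 0.2 s.
2. the tall weight stands upright on the right pan, released (x of weight_tall in the frame of pan_right_top between -0.055 and 0.055 m and y of weight_tall in the frame of pan_right_top between -0.042 and 0.042 m and z of weight_tall in the frame of pan_right_top between -0.006 and 0.006 m and angle between weight_tall's own z axis and vertical below 0.15 rad and contact force between weight_tall and the fingers below 0.05 N), for 0.2 s.
At the end, for the whole second after the job is handed in: The pot stands upright on the left pan; the tall weight and one or both of the others stand upright (within 0.15 rad) on the right pan, any unused weight at least 95 mm from that pan's centre; the beam is within 0.04 rad of level and all is at rest (x of ink_pot in the frame of pan_left_top between -0.055 and 0.055 m and y of ink_pot in the frame of pan_left_top between -0.042 and 0.042 m and z of ink_pot in the frame of pan_left_top between -0.006 and 0.006 m and angle between each of ink_pot, weight_tall's own z axis and vertical below 0.15 rad and x of weight_tall in the frame of pan_right_top between -0.055 and 0.055 m and y of weight_tall in the frame of pan_right_top between -0.042 and 0.042 m and z of weight_tall in the frame of pan_right_top between -0.006 and 0.006 m and ((x of weight_middle in the frame of pan_right_top between -0.055 and 0.055 m and y of weight_middle in the frame of pan_right_top between -0.042 and 0.042 m and z of weight_middle in the frame of pan_right_top between -0.006 and 0.006 m and angle between weight_middle's own z axis and vertical below 0.15 rad) or horizontal distance between weight_middle and pan_right_top above 0.095 m) and ((x of weight_short in the frame of pan_right_top between -0.055 and 0.055 m and y of weight_short in the frame of pan_right_top between -0.042 and 0.042 m and z of weight_short in the frame of pan_right_top between -0.006 and 0.006 m and angle between weight_short's own z axis and vertical below 0.15 rad) or horizontal distance between weight_short and pan_right_top above 0.095 m) and ((x of weight_middle in the frame of pan_right_top between -0.055 and 0.055 m and y of weight_middle in the frame of pan_right_top between -0.042 and 0.042 m and z of weight_middle in the frame of pan_right_top between -0.006 and 0.006 m and angle between weight_middle's own z axis and vertical below 0.15 rad) or (x of weight_short in the frame of pan_right_top between -0.055 and 0.055 m and y of weight_short in the frame of pan_right_top between -0.042 and 0.042 m and z of weight_short in the frame of pan_right_top between -0.006 and 0.006 m and angle between weight_short's own z axis and vertical below 0.15 rad)) and value of joint beam between -0.04 and 0.04 rad and velocity of joint beam between -0.05 and 0.05 rad/s and linear speed of each of ink_pot, weight_tall, weight_middle, weight_short below 0.02 m/s); the robot touches nothing.
It fails at once if the ink pot is tipped by more than 0.6 rad (angle between ink_pot's own z axis and vertical above 0.6 rad).
It fails at once if the tape roll or the jar lid is moved by more than 30 mm (distance of any of tape_roll, jar_lid from where it was at the start of the episode above 0.03 m).
It also fails if it takes over 72 s, if anything falls off the work surface, if the arm or the gripper's body presses on something with over 40 N, if the wrist force passes 120 N, or if a joint passes its speed limit or range.

### The arm

A 6-joint arm with a two-finger parallel gripper is mounted at the origin on the work surface; the furniture and walls round the work are solid. World frame = base frame: x ahead of the robot, y to its left, z up, the work surface at z = 0. Lengths are in m, angles in rad, forces in N, time in s.
With the tool pointing down it reaches from about 0.35 to 0.775 m from the base axis. Payload 5.5 kg.
Tool frame: the origin (TCP) lies on the centre line of the jaws, within the pads' length; the fingertips stand 11 mm ahead of it and the grasp point (between the pads) lies 8 mm behind it (env.tip_reach is the distance from the TCP to the fingertips, in m); z points along the fingers, x is the direction in which the jaws open and shut, and the axes are right-handed (so a half turn about z gives the same grasp; the last joint's range is limited). The gripper opens to 85 mm and grips with 20 to 120 N. Pads are 22 mm wide; open, the fingers measure 114 mm over their backs; the gripper's body (76 mm by 85 mm) begins 54 mm behind the grasp point. The pads swing forward as they close: fully open they stand 13 mm farther back than shut.
Start: joints at [1.13, 0.313, 0.046, 1.304, 0, 1.431], TCP at [0.17, 0.549, 0.242] pointing down, gripper open.
Joint ranges: [-2.76, 2.76], [-0.86, 1.69], [-1.03, 1.26], [-2.2, 2.34], [-1.47, 1.5], [-3.14, 3.14]. Speed limits (rad/s): [2.57, 2.57, 3.14, 3.14, 3.14, 3.14].

### API

Orientations are given as a unit quaternion [w, x, y, z].
In Python, from workcell import env gives the robot as it stands.
- The arm moves only by the tool carry_out, never from a script. Its argument "moves" is one flat list of numbers, 7 for each row, row after row: the gripper command: -1 is shut, 1 is fully open, values between are in proportion, then the shift along the tool's x, y, z in m, then the turn, a rotation vector about the tool's x, y, z in degrees. A call has exactly 5 rows; each row shifts and turns the pose as measured when the row begins, along the tool's axes as they then stand; what a row does not reach is not made up. A row lasts 1/8 s, in which the tool goes at most 62.5 mm and 10.7 degrees, less where a joint would pass 70% of its speed; a pose out of reach is approached as far as the arm can. A call is refused whole if a number of a shift passes 0.0625 or a number of a turn 10.7, either way. A call with a gripper value outside its range is refused whole. The fingers move at their own pace and stop on an object; "squeeze" is the grip in N (left out, the last holds). Time passes only in rows, so rows that do not move let the fingers close, or fill a call up. It gives the time, the measured TCP pose, the force and the opening at its end, in the units of the state.
- env.get_state(): the state, without advancing time (a new reading comes with each control period).
- env.read_camera(name): name is "scene" or "side" or "wrist"; returns the picture (400x640x3 uint8, red, green, blue); there is no depth.
- env.calibration(name): a dict with "camera_matrix" (3x3 intrinsics, pixels), "k1" (the pictures are not rectified: a ray, as slopes to the right and down, at radius r is drawn at 1 + k1 r^2 times it, then the intrinsics apply), "rvec" (rotation vector, rad) and "tvec" (3), from world to camera coordinates, as OpenCV has them; the wrist camera has in their place "hand_eye" (4x4, takes a point from camera to tool coordinates, whose origin is the TCP and whose axes are the tool frame's). Camera axes: x right, y down, z forward; pixel columns grow to the right and rows downward; lengths in m; the calibration is good to about 2 mm. A picture is of the moment at which its call begins: read the wrist's pose just before it. calibration takes no time and is no camera call.
- env.hand_in(): hands the job in, once; it reports no verdict.
The state is a dict: "clock": time; "joint_pos": joint angles; "qvel": joint speeds; "tau": joint torques, N m; "tcp_pos": TCP position; "orientation": TCP orientation; "wrist_force": force on the tool from outside, world axes, zero at the start; "ft_torque": the same for the moment, N m; "finger_gap": finger opening in m.
Only numpy, scipy, OpenCV 4.12 (cv2) and the standard library are available. Lean on these libraries where they do the work, as an engineer would, in place of code of your own. Each camera call takes 0.05 s, during which the arm holds its last target. There are 200 camera calls.

## Working session

There is one attempt and no reset: what is moved stays moved. The work goes in short steps, Python scripts to look and compute and a tool call to move; the robot and the scene stay as the last step left them, time stands still between calls to the robot, and variables do not carry over. Pictures are saved under pics/ and viewed, about 8 in all and at most 12, crops included, and the job is handed in when it is done.

Besides the shell and the picture viewer there is one more tool, called after "Request:" as name(argument=value, ...) on one line, values as JSON. carry_out: Moves the arm, as the interface text tells. Its arguments: {"type":"object","properties":{"moves":{"type":"array"},"squeeze":{"type":"number"}},"required":["moves"]}

```bash
mkdir -p pics; ls
python3 - <<'E'
from workcell import env
import cv2
for n in("scene","side"):
    cv2.imwrite(f"pics/{n}0.png",env.read_camera(n)[:,:,::-1])
    print(n,env.calibration(n))
print(env.calibration("wrist"))
print(env.get_state())
E
```

```text
pics
scene {'camera_matrix': array([[385.02803902,   0.        , 324.17330106],
       [  0.        , 385.02803902, 196.15734647],
       [  0.        ,   0.        ,   1.        ]]), 'k1': -0.034654687207686316, 'rvec': array([ 1.99249384, -0.77262619,  0.40455903]), 'tvec': array([-0.39679027,  0.29792894,  0.83411324])}
side {'camera_matrix': array([[478.47010718,   0.        , 325.31496076],
       [  0.        , 478.47010718, 203.49323244],
       [  0.        ,   0.        ,   1.        ]]), 'k1': -0.10252098371227719, 'rvec': array([ 0.06932742, -2.8015569 ,  1.33352429]), 'tvec': array([0.50277878, 0.16298162, 1.30170569])}
{'camera_matrix': array([[359.15468389,   0.        , 315.38032355],
       [  0.        , 359.15468389, 202.90933187],
       [  0.        ,   0.        ,   1.        ]]), 'k1': -0.02976013014459836, 'hand_eye': array([[ 9.99999748e-01,  3.58953375e-04, -6.12339835e-04,
         2.19056346e-04],
       [-1.67957370e-04,  9.57866640e-01,  2.87213286e-01,
        -7.32035135e-02],
       [ 6.89636078e-04, -2.87213111e-01,  9.57866459e-01,
        -1.30813179e-01],
       [ 0.00000000e+00,  0.00000000e+00,  0.00000000e+00,
         1.00000000e+00]])}
{'clock': 0.1, 'joint_pos': array([1.13042244e+00, 3.13955103e-01, 4.51161803e-02, 1.30364188e+00,
       4.20246000e-05, 1.43115448e+00]), 'qvel': array([ 0.00054448, -0.00224594,  0.00236833, -0.00154347, -0.00087212,
       -0.00130853]), 'tau': array([ 3.80303187e-03, -4.81726134e+01,  2.99241954e+01,  1.27677227e-02,
       -1.55328541e-05, -2.52599580e-05]), 'tcp_pos': array([0.17015648, 0.54878404, 0.24149075]), 'orientation': array([ 3.81891797e-04,  8.05052354e-01,  5.93203167e-01, -7.50973962e-04]), 'wrist_force': array([-0.75313956,  0.48446245, -0.12681187]), 'ft_torque': array([-0.04535109, -0.04908484, -0.04499078]), 'finger_gap': 0.08546043947524838}
```

View pics/scene0.png

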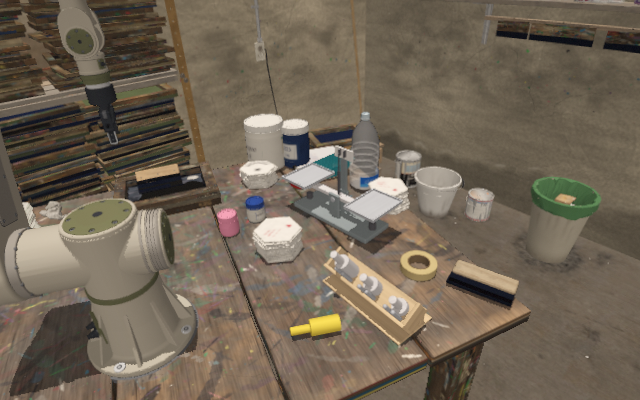

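View pics/side0.png

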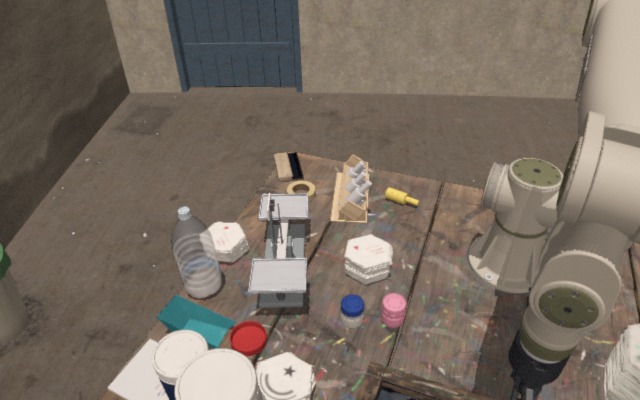

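The scene picture shows the blue-lidded pot at (255,208), the pink look-alike at (228,222), the balance at (345,200) and the rack at (375,295). The side picture shows the pot at (351,308), the balance at (283,250) and the rack at (352,195). Next I zoom in on both.

```bash
cat > h.py <<'E'
import numpy as np, cv2
from scipy.spatial.transform import Rotation as R
from scipy.optimize import least_squares
from workcell import env
def rays(cal,uv):
    uv=np.array(uv,float).reshape(-1,2);K=cal["camera_matrix"]
    d=cv2.undistortPoints(uv[:,None],K,np.array([cal["k1"],0,0,0]))[:,0]
    return np.c_[d,np.ones(len(d))]
def pose(name,st=None):
    c=env.calibration(name)
    if name=="wrist":
        st=st or env.get_state();q=st["orientation"]
        T=np.eye(4);T[:3,:3]=R.from_quat(q,scalar_first=True).as_matrix();T[:3,3]=st["tcp_pos"]
        return c,T@c["hand_eye"]
    T=np.eye(4);Rm=R.from_rotvec(c["rvec"]).as_matrix();T[:3,:3]=Rm.T;T[:3,3]=-Rm.T@c["tvec"]
    return c,T
def onz(name,uv,z,st=None):
    c,T=pose(name,st);d=rays(c,uv)@T[:3,:3].T
    return T[:3,3]+d*((z-T[2,3])/d[:,2])[:,None]
def tri(obs):  # [(name,uv),...]
    A=np.zeros((3,3));b=np.zeros(3)
    for n,uv in obs:
        c,T=pose(n);d=(rays(c,[uv])@T[:3,:3].T)[0];d/=np.linalg.norm(d);P=np.eye(3)-np.outer(d,d);A+=P;b+=P@T[:3,3]
    return np.linalg.solve(A,b)
def proj(name,X,st=None):
    c,T=pose(name,st);Ti=np.linalg.inv(T)
    return cv2.projectPoints(np.array(X,float).reshape(-1,3),R.from_matrix(Ti[:3,:3]).as_rotvec(),Ti[:3,3],c["camera_matrix"],np.array([c["k1"],0,0,0]))[0][:,0]
E
python3 - <<'E'
import cv2,numpy as np
a=cv2.imread("pics/scene0.png")[140:340,230:440];b=cv2.imread("pics/side0.png")[145:335,235:435]
a=cv2.resize(a[:, :],(400,int(400*200/210)),interpolation=cv2.INTER_CUBIC)
# scale 3 separate rows
a=cv2.imread("pics/scene0.png")[145:345,210:435];b=cv2.imread("pics/side0.png")[150:330,240:420]
A=cv2.resize(a,None,fx=2,fy=2,interpolation=2);B=cv2.resize(b,None,fx=1.9,fy=1.9,interpolation=2)
o=np.zeros((400,800,3),np.uint8);o[:,:450]=A;o[:B.shape[0],455:455+B.shape[1]]=B
cv2.imwrite("pics/z.png",o)
E
```

```text
(no output)
```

View pics/z.png

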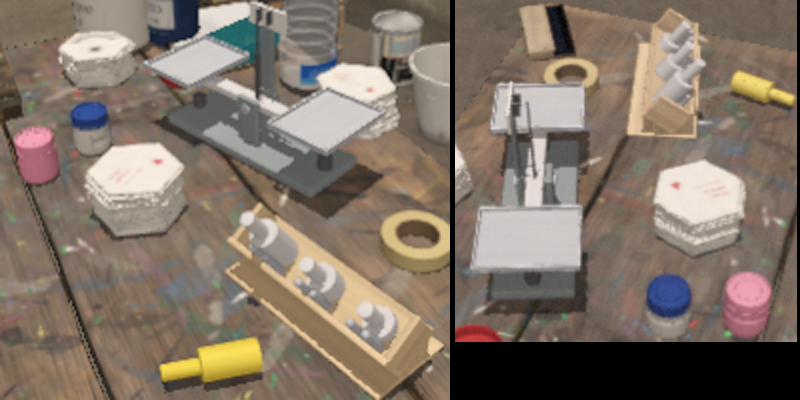

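Run:
```python
from h import *
S=lambda p:[p[0]/2+210,p[1]/2+145]
D=lambda p:[(p[0]-455)/1.9+240,p[1]/1.9+150]
np.set_printoptions(precision=4,suppress=True)
print("pot",onz("scene",S((90,112)),.064),onz("side",D((670,290)),.064),tri([("scene",S((90,112))),("side",D((670,290)))]))
print("pink",onz("scene",S((36,137)),.064),onz("side",D((747,288)),.064))
L=[(145,64),(198,38),(250,60),(195,87)];Rr=[(270,123),(326,91),(382,121),(322,152)]
for q in(L,Rr):
    P=onz("scene",[S(p) for p in q],.106);print(P,P.mean(0))
for q in([(475,207),(472,268),(578,270),(582,208)],[(494,85),(584,85),(585,130),(490,130)]):
    P=onz("side",[D(p) for p in q],.106);print(P,P.mean(0))
print("rack bottom",onz("scene",[S(p) for p in[(227,270),(375,397),(442,345)]],0),onz("side",[D(p) for p in[(629,133),(695,136),(645,43)]],0))
print("hex box top",onz("scene",[S(p) for p in[(87,178),(187,178),(135,146)]],.06),"tape",onz("side",D((571,76)),.024))
print("grips",[onz("scene",S(p),.1) for p in[(247,219),(307,265),(365,310)]])
```

```text
pot [[0.4297 0.2019 0.064 ]] [[0.4251 0.2076 0.064 ]] [0.4278 0.2045 0.0622]
pink [[0.3343 0.1978 0.064 ]] [[0.3294 0.2007 0.064 ]]
[[0.5384 0.2028 0.106 ]
 [0.6574 0.2155 0.106 ]
 [0.6659 0.0971 0.106 ]
 [0.5487 0.0913 0.106 ]] [0.6026 0.1517 0.106 ]
[[ 0.5596 -0.0573  0.106 ]
 [ 0.6794 -0.0516  0.106 ]
 [ 0.6736 -0.1598  0.106 ]
 [ 0.5594 -0.1536  0.106 ]] [ 0.618  -0.1056  0.106 ]
[[0.6812 0.1161 0.106 ]
 [0.6667 0.2191 0.106 ]
 [0.5372 0.2159 0.106 ]
 [0.5413 0.1115 0.106 ]] [0.6066 0.1656 0.106 ]
[[ 0.6979 -0.1418  0.106 ]
 [ 0.5607 -0.1468  0.106 ]
 [ 0.5504 -0.0429  0.106 ]
 [ 0.6867 -0.0374  0.106 ]] [ 0.6239 -0.0922  0.106 ]
rack bottom [[ 0.3984 -0.1464  0.    ]
 [ 0.3853 -0.3932  0.    ]
 [ 0.4934 -0.3997  0.    ]] [[ 0.4937 -0.1604  0.    ]
 [ 0.3885 -0.1572  0.    ]
 [ 0.4763 -0.4091  0.    ]]
hex box top [[ 0.3367  0.0658  0.06  ]
 [ 0.4347 -0.027   0.06  ]
 [ 0.4288  0.0837  0.06  ]] tape [[ 0.5967 -0.2751  0.024 ]]
grips [array([[ 0.4028, -0.1804,  0.1   ]]), array([[ 0.3975, -0.2807,  0.1   ]]), array([[ 0.3924, -0.3649,  0.1   ]])]
```

```bash
cat >> h.py <<'E'
def Rdown(yaw,pitch=0.):  # tool x at yaw deg; tool tilted by pitch about tool x
    y=np.radians(yaw);X=[np.cos(y),np.sin(y),0];Z=[0,0,-1]
    return R.from_matrix(np.array([X,np.cross(Z,X),Z]).T)*R.from_euler('x',pitch,degrees=True)
def plan(p,Rt,n=None,st=None,via=None):
    st=st or env.get_state();p0=np.array(st["tcp_pos"]);R0=R.from_quat(st["orientation"],scalar_first=True)
    p=np.array(p);rv=(R0.inv()*Rt).as_rotvec(degrees=True);d=p-p0
    n=n or int(max(np.ceil(np.linalg.norm(d)/.06),np.ceil(np.linalg.norm(rv)/10.)))
    for i in range(n):
        Ri=R0*R.from_rotvec(rv*i/n,degrees=True)
        print(i,np.round(Ri.inv().apply(d/n),4).tolist(),np.round(rv/n,2).tolist())
def show():
    s=env.get_state();Q=R.from_quat(s["orientation"],scalar_first=True).as_matrix()
    print(round(s["clock"],2),s["tcp_pos"].round(4),"x",Q[:,0].round(3),"z",Q[:,2].round(3),"q",s["joint_pos"].round(2),"F",s["wrist_force"].round(1),"gap",round(s["finger_gap"],4))
E
python3 -c "
from h import *
show();plan([.427,.205,.19],Rdown(90),9)"
```

```text
0.1 [0.1702 0.5488 0.2415] x [ 0.296  0.955 -0.002] z [-0.001 -0.002 -1.   ] q [1.13 0.31 0.05 1.3  0.   1.43] F [-0.8  0.5 -0.1] gap 0.0855
0 [-0.028, 0.0386, 0.0058] [-0.0, 0.01, -1.91]
1 [-0.0293, 0.0376, 0.0058] [-0.0, 0.01, -1.91]
2 [-0.0305, 0.0366, 0.0058] [-0.0, 0.01, -1.91]
3 [-0.0317, 0.0356, 0.0057] [-0.0, 0.01, -1.91]
4 [-0.0329, 0.0345, 0.0057] [-0.0, 0.01, -1.91]
5 [-0.0341, 0.0334, 0.0057] [-0.0, 0.01, -1.91]
6 [-0.0351, 0.0322, 0.0057] [-0.0, 0.01, -1.91]
7 [-0.0362, 0.031, 0.0057] [-0.0, 0.01, -1.91]
8 [-0.0372, 0.0298, 0.0057] [-0.0, 0.01, -1.91]
```

Request:
carry_out(moves=[1, -0.028, 0.039, 0.006, 0, 0, -1.9, 1, -0.029, 0.038, 0.006, 0, 0, -1.9, 1, -0.0305, 0.037, 0.006, 0, 0, -1.9, 1, -0.032, 0.0355, 0.006, 0, 0, -1.9, 1, -0.033, 0.0345, 0.006, 0, 0, -1.9])

```text
clock: 0.72
tcp_pos: [0.316, 0.3547, 0.2086]
orientation: [0.0, 0.749, 0.663, -0.002]
wrist_force: [0.8, -0.2, 0.7]
finger_gap: 0.0855
```

Request:
carry_out(moves=[1, -0.034, 0.033, 0.006, 0, 0, -1.9, 1, -0.035, 0.032, 0.006, 0, 0, -1.9, 1, -0.036, 0.031, 0.006, 0, 0, -1.9, 1, -0.037, 0.03, 0.006, 0, 0, -1.9, 1, 0, 0, 0, 0, 0, 0])

```text
clock: 1.35
tcp_pos: [0.4351, 0.1958, 0.1822]
orientation: [-0.0, 0.703, 0.711, -0.003]
wrist_force: [-1.1, -0.1, -0.3]
finger_gap: 0.0852
```

```bash
python3 -c "
from h import *
show();cv2.imwrite('pics/w1.png',env.read_camera('wrist')[:,:,::-1]);show()"
```

```text
1.35 [0.4351 0.1958 0.1822] x [-0.01   1.    -0.004] z [-0.004 -0.004 -1.   ] q [ 0.26  0.16 -0.31  1.11 -0.    0.25] F [-1.1 -0.1 -0.3] gap 0.0852
1.4 [0.4341 0.1969 0.1823] x [-0.012  1.    -0.003] z [-0.005 -0.004 -1.   ] q [ 0.26  0.16 -0.31  1.11 -0.    0.25] F [-0.   0.5  0.6] gap 0.0851
```

View pics/w1.png

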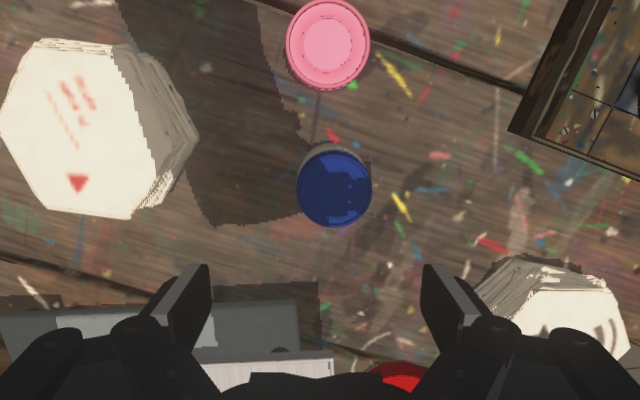

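The wrist picture shows the blue lid centred at about (335,189), the pink pot at (328,44) and open space to either side of the blue pot.

```bash
python3 -c "
from h import *
p=onz('wrist',[[335,189],[298,189],[372,189]],.064);print(p)
show();plan([p[0][0],p[0][1],.033],Rdown(90),5)"
```

```text
[[0.4244286  0.2104836  0.064     ]
 [0.42477497 0.18399157 0.064     ]
 [0.4240757  0.23697807 0.064     ]]
1.4 [0.4341 0.1969 0.1823] x [-0.012  1.    -0.003] z [-0.005 -0.004 -1.   ] q [ 0.26  0.16 -0.31  1.11 -0.    0.25] F [-0.   0.5  0.6] gap 0.0851
0 [0.0028, -0.0017, 0.0299] [-0.06, 0.04, 0.14]
1 [0.0028, -0.0018, 0.0299] [-0.06, 0.04, 0.14]
2 [0.0028, -0.0018, 0.0299] [-0.06, 0.04, 0.14]
3 [0.0028, -0.0019, 0.0299] [-0.06, 0.04, 0.14]
4 [0.0027, -0.0019, 0.0299] [-0.06, 0.04, 0.14]
```

Request:
carry_out(moves=[1, 0.006, -0.0045, 0.02, 0, 0, 0, 1, 0.006, -0.0045, 0.03, 0, 0, 0, 1, 0, 0, 0.035, 0, 0, 0, 1, 0, 0, 0.035, 0, 0, 0, 1, 0, 0, 0.02, 0, 0, 0])

```text
clock: 2.02
tcp_pos: [0.4214, 0.2142, 0.0409]
orientation: [-0.001, 0.701, 0.713, -0.001]
wrist_force: [-0.7, -0.3, 0.2]
finger_gap: 0.0857
```

Request:
carry_out(moves=[1, 0, 0, 0.003, 0, 0, 0, -1, 0, 0, 0, 0, 0, 0, -1, 0, 0, 0, 0, 0, 0, -1, 0, 0, 0, 0, 0, 0, -1, 0, 0, 0, 0, 0, 0], squeeze=40)

```text
clock: 2.65
tcp_pos: [0.4198, 0.2163, 0.0392]
orientation: [-0.001, 0.7, 0.715, -0.001]
wrist_force: [-0.7, 0.2, -3.3]
finger_gap: 0.0572
```

Request:
carry_out(moves=[-1, 0, 0, 0, 0, 0, 0, -1, 0, 0, 0, 0, 0, 0, -1, 0, 0, -0.02, 0, 0, 0, -1, 0, 0, -0.04, 0, 0, 0, -1, 0, 0, 0, 0, 0, 0])

```text
clock: 3.28
tcp_pos: [0.4193, 0.216, 0.0997]
orientation: [-0.002, 0.7, 0.714, -0.002]
wrist_force: [0.1, 1.3, -3.9]
finger_gap: 0.057
```

```bash
python3 -c "
from h import *
show();plan([.605,.160,.21],Rdown(90),5)"
```

```text
3.27 [0.4193 0.216  0.0997] x [-0.02   1.    -0.001] z [-0.005 -0.001 -1.   ] q [ 0.3   0.22 -0.45  0.91  0.    0.28] F [ 0.1  1.3 -3.9] gap 0.057
0 [-0.012, 0.0368, -0.0222] [-0.06, 0.01, 0.23]
1 [-0.0118, 0.0369, -0.0222] [-0.06, 0.01, 0.23]
2 [-0.0117, 0.0369, -0.0222] [-0.06, 0.01, 0.23]
3 [-0.0115, 0.037, -0.0221] [-0.06, 0.01, 0.23]
4 [-0.0113, 0.0371, -0.0221] [-0.06, 0.01, 0.23]
```

Request:
carry_out(moves=[-1, 0, 0, -0.045, 0, 0, 0, -1, -0.005, 0.02, -0.04, 0, 0, 0, -1, -0.016, 0.05, 0, 0, 0, 0, -1, -0.016, 0.05, 0, 0, 0, 0, -1, -0.012, 0.045, 0, 0, 0, 0])

```text
clock: 3.9
tcp_pos: [0.5843, 0.1698, 0.1797]
orientation: [-0.004, 0.698, 0.716, -0.006]
wrist_force: [0.9, 0.6, -2.4]
finger_gap: 0.0575
```

```bash
python3 -c "
from h import *
show();plan([.600,.160,.17],Rdown(90),3)"
```

```text
3.9 [0.5843 0.1698 0.1797] x [-0.025  1.    -0.002] z [-0.014 -0.002 -1.   ] q [ 0.15  0.41  0.04  1.21 -0.    0.13] F [ 0.9  0.6 -2.4] gap 0.0575
0 [-0.0034, 0.0052, 0.0032] [-0.26, 0.04, 0.47]
1 [-0.0033, 0.0052, 0.0032] [-0.26, 0.04, 0.47]
2 [-0.0033, 0.0052, 0.0032] [-0.26, 0.04, 0.47]
```

Request:
carry_out(moves=[-1, -0.003, 0.005, 0, 0, 0, 0, -1, -0.002, 0.003, 0, 0, 0, 0, -1, 0, 0, 0.015, 0, 0, 0, -1, 0, 0, 0.012, 0, 0, 0, -1, 0, 0, 0, 0, 0, 0])

```text
clock: 4.53
tcp_pos: [0.5899, 0.164, 0.1447]
orientation: [-0.007, 0.699, 0.715, -0.009]
wrist_force: [0.0, -0.3, -2.0]
finger_gap: 0.0573
```

```bash
python3 -c "
from h import *
show();a=env.read_camera('scene')[130:230,230:410,::-1];b=env.read_camera('side')[180:320,230:390,::-1]
A=cv2.resize(a,(720,400),interpolation=2)
o=np.zeros((600,720,3),np.uint8);A=cv2.resize(a,(540,300),interpolation=2);B=cv2.resize(b,(343,300),interpolation=2);o[:300,:540]=A;o[300:,:343]=B
cv2.imwrite('pics/p2.png',o)
"
```

```text
4.53 [0.5899 0.164  0.1447] x [-0.024  1.    -0.003] z [-0.022 -0.003 -1.   ] q [ 0.14  0.45 -0.    1.15 -0.    0.12] F [ 0.  -0.3 -2. ] gap 0.0573
```

View pics/p2.png

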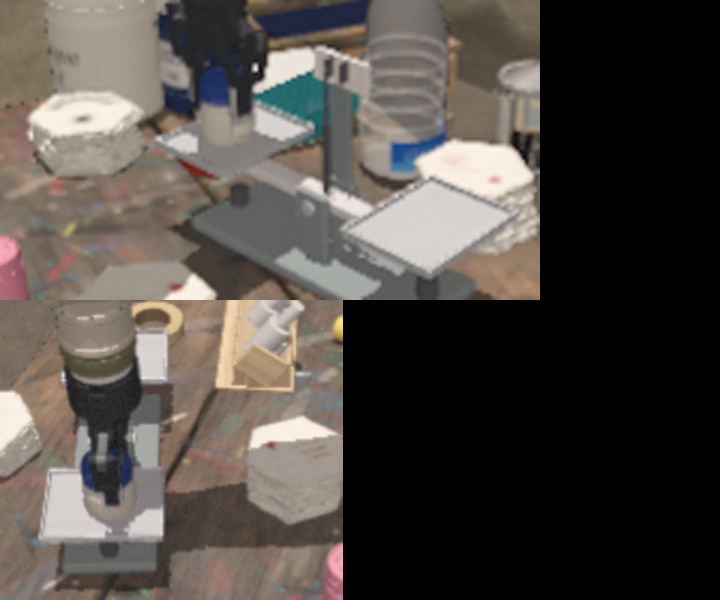

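The pot hangs over the left pan near its centre and just above the surface. I now lower and release it.

Request:
carry_out(moves=[-1, 0, 0.002, 0.006, -1.2, 0, 0, -1, 0, 0, 0.006, 0, 0, 0, -1, 0, 0, 0.003, 0, 0, 0, -1, 0, 0, 0, 0, 0, 0, -1, 0, 0, 0, 0, 0, 0])

```text
clock: 5.25
tcp_pos: [0.5937, 0.1647, 0.1331]
orientation: [0.002, 0.698, 0.716, 0.001]
wrist_force: [-0.1, -1.0, -2.7]
finger_gap: 0.057
```

```bash
python3 -c "
from h import *
show()"
```

```text
5.25 [0.5937 0.1647 0.1331] x [-0.024  1.    -0.002] z [ 0.005 -0.002 -1.   ] q [ 0.14  0.44 -0.04  1.09 -0.    0.12] F [-0.1 -1.  -2.7] gap 0.057
```

Request:
carry_out(moves=[-1, 0, 0, 0.004, 0, 0, 0, -1, 0, 0, 0.002, 0, 0, 0, -1, 0, 0, 0, 0, 0, 0, -1, 0, 0, 0, 0, 0, 0, -1, 0, 0, 0, 0, 0, 0])

```text
clock: 5.88
tcp_pos: [0.5942, 0.1646, 0.1271]
orientation: [0.003, 0.699, 0.716, 0.001]
wrist_force: [-0.6, -0.6, -1.3]
finger_gap: 0.0569
```

Request:
carry_out(moves=[0.3, 0, 0, 0, 0, 0, 0, 1, 0, 0, 0, 0, 0, 0, 1, 0, 0, 0, 0, 0, 0, 1, 0, 0, 0, 0, 0, 0, 1, 0, 0, -0.002, 0, 0, 0])

```text
clock: 6.5
tcp_pos: [0.595, 0.1648, 0.1303]
orientation: [0.003, 0.698, 0.716, 0.002]
wrist_force: [0.3, -0.3, 0.1]
finger_gap: 0.0852
```

Request:
carry_out(moves=[1, 0, 0, -0.03, 0, 0, 0, 1, 0, 0, -0.05, 0, 0, 0, 1, 0, 0, -0.05, 0, 0, 0, 1, 0, 0, -0.02, 0, 0, 0, 1, 0, 0, 0, 0, 0, 0])

```text
clock: 7.12
tcp_pos: [0.5935, 0.165, 0.2848]
orientation: [0.003, 0.699, 0.716, 0.002]
wrist_force: [0.2, 0.6, 0.0]
finger_gap: 0.0855
```

```bash
python3 -c "
from h import *
show();plan([.36,-.06,.30],Rdown(90),8)"
```

```text
7.12 [0.5935 0.165  0.2848] x [-0.024  1.    -0.002] z [ 0.007 -0.001 -1.   ] q [ 0.14  0.38  0.25  1.43 -0.    0.12] F [0.2 0.6 0. ] gap 0.0855
0 [-0.0274, -0.0298, -0.0021] [0.05, 0.01, 0.17]
1 [-0.0275, -0.0298, -0.002] [0.05, 0.01, 0.17]
2 [-0.0276, -0.0297, -0.002] [0.05, 0.01, 0.17]
3 [-0.0277, -0.0296, -0.002] [0.05, 0.01, 0.17]
4 [-0.0278, -0.0295, -0.002] [0.05, 0.01, 0.17]
5 [-0.0279, -0.0294, -0.002] [0.05, 0.01, 0.17]
6 [-0.028, -0.0294, -0.0019] [0.05, 0.01, 0.17]
7 [-0.028, -0.0293, -0.0019] [0.05, 0.01, 0.17]
```

Request:
carry_out(moves=[1, -0.03, -0.03, 0, 0, 0, 0.3, 1, -0.04, -0.03, 0, 0, 0, 0.3, 1, -0.0415, -0.03, 0, 0, 0, 0.3, 1, -0.0415, -0.0235, 0, 0, 0, 0.3, 1, -0.0415, -0.0235, 0, 0, 0, 0.3])

```text
clock: 7.75
tcp_pos: [0.4546, -0.0338, 0.2763]
orientation: [0.0, 0.706, 0.708, -0.0]
wrist_force: [1.1, -0.6, 0.3]
finger_gap: 0.0851
```

Request:
carry_out(moves=[1, -0.042, -0.0235, 0, 0, 0, 0.3, 1, -0.0415, -0.0235, 0, 0, 0, 0.3, 1, -0.0415, -0.0235, 0, 0, 0, 0.3, 1, -0.04, -0.015, 0, 0, 0, 0.3, 1, 0, 0, 0, 0, 0, 0])

```text
clock: 8.38
tcp_pos: [0.3609, -0.2036, 0.2699]
orientation: [-0.003, 0.715, 0.699, -0.002]
wrist_force: [1.0, -0.1, 0.5]
finger_gap: 0.0853
```

```bash
python3 -c "
from h import *
env.read_camera('scene');s=env.get_state();show();cv2.imwrite('pics/w2.png',env.read_camera('wrist')[:,:,::-1]);show()
import pickle;pickle.dump(s,open('w2.pkl','wb'))"
```

```text
8.43 [ 0.3611 -0.2024  0.2698] x [0.021 1.    0.003] z [-0.007  0.004 -1.   ] q [-0.7  -0.   -0.26  1.32 -0.   -0.68] F [-0.3  1.  -0.1] gap 0.0855
8.47 [ 0.3616 -0.2016  0.2701] x [0.019 1.    0.003] z [-0.007  0.004 -1.   ] q [-0.7  -0.   -0.26  1.32 -0.   -0.68] F [-0.2  0.1 -0.1] gap 0.0851
```

View pics/w2.png

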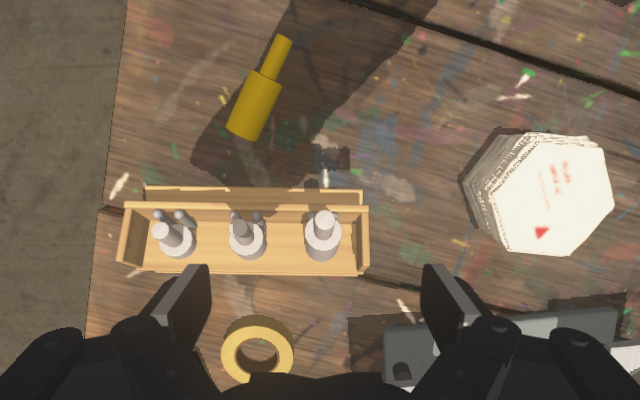

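The wrist picture shows the three weights in the rack, with grip ends at about (325,217) tall, (240,229) middle and (161,231) short. The tape roll is at (257,352).

```bash
python3 -c "
from h import *
import pickle
s=pickle.load(open('w2.pkl','rb'))
np.set_printoptions(precision=4,suppress=True)
import h
o=h.pose
h.pose=lambda n,st=None:o(n,s if n=='wrist' else None)
for nm,w,sc in(('tall',(325,217),(247,219)),('mid',(240,229),(306,267)),('short',(161,231),(352,326))):
    sp=(sc[0]/2+210,sc[1]/2+145)
    print(nm,tri([('wrist',w),('scene',sp)]),[onz('wrist',w,z)[0] for z in(.08,.1,.12,.13)])
print(onz('wrist',[(124,205),(368,206),(360,274),(132,274)],.06))
# predicted
for L,b,y in((.106,.064,-.2),(.076,.034,-.278),(.06,.018,-.356)):
  for zf in(.032,.042):
    u=np.array([-.5736,0,.8192]);f=np.array([.44,y,zf]);print(L,zf,h.proj('wrist',[f,f+b*u,f+L*u],s).round(0).tolist(),h.proj('scene',[f+L*u]).round(0).tolist())
"
```

```text
tall [ 0.3863 -0.1953  0.1172] [array([ 0.3966, -0.1934,  0.08  ]), array([ 0.3899, -0.1938,  0.1   ]), array([ 0.3832, -0.1943,  0.12  ]), array([ 0.3799, -0.1946,  0.13  ])]
mid [ 0.4045 -0.2729  0.0872] [array([ 0.4069, -0.2745,  0.08  ]), array([ 0.3996, -0.2699,  0.1   ]), array([ 0.3923, -0.2653,  0.12  ]), array([ 0.3886, -0.263 ,  0.13  ])]
short [ 0.4028 -0.3517  0.0671] [array([ 0.4074, -0.3505,  0.08  ]), array([ 0.4001, -0.3412,  0.1   ]), array([ 0.3927, -0.3319,  0.12  ]), array([ 0.389 , -0.3273,  0.13  ])]
[[ 0.3865 -0.3933  0.06  ]
 [ 0.3928 -0.15    0.06  ]
 [ 0.4674 -0.1569  0.06  ]
 [ 0.4626 -0.3979  0.06  ]]
0.106 0.032 [[318.0, 241.0], [318.0, 225.0], [318.0, 212.0]] [[332.0, 257.0]]
0.106 0.042 [[318.0, 244.0], [318.0, 229.0], [318.0, 216.0]] [[332.0, 253.0]]
0.076 0.032 [[248.0, 242.0], [242.0, 235.0], [232.0, 224.0]] [[362.0, 279.0]]
0.076 0.042 [[246.0, 246.0], [240.0, 238.0], [230.0, 227.0]] [[362.0, 276.0]]
0.06 0.032 [[178.0, 243.0], [172.0, 240.0], [155.0, 230.0]] [[393.0, 301.0]]
0.06 0.042 [[175.0, 247.0], [168.0, 243.0], [150.0, 233.0]] [[393.0, 297.0]]
```

```bash
python3 -c "
import cv2
a=cv2.imread('pics/w2.png')[180:290,100:390];b=cv2.imread('pics/scene0.png')[235:345,310:440]
import numpy as np
o=np.zeros((600,800,3),np.uint8);A=cv2.resize(a,None,fx=2.75,fy=2.75,interpolation=2);o[:A.shape[0],:A.shape[1]]=A
B=cv2.resize(b,None,fx=2.6,fy=2.6,interpolation=2);o[305:305+B.shape[0],:B.shape[1]]=B
c=cv2.resize(cv2.imread('pics/side0.png')[150:230,320:390],None,fx=3.6,fy=3.6,interpolation=2);o[305:305+288,400:400+252]=c
cv2.imwrite('pics/z2.png',o)"
```

```text
(no output)
```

View pics/z2.png

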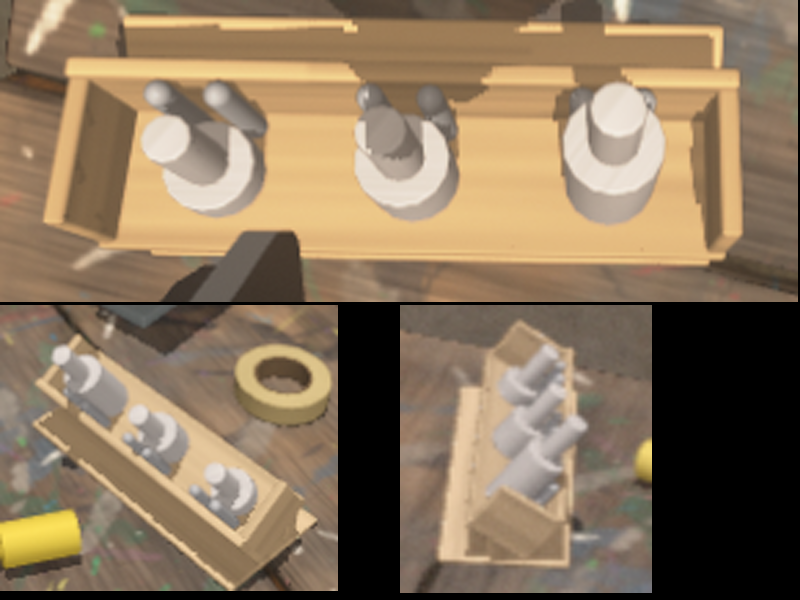

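```bash
python3 -c "
from h import *
import pickle
s=pickle.load(open('w2.pkl','rb'))
W=[(325.5,219.3),(241,227.3),(160,230)];WS=[(323,234.5),(246,238),(175.6,240)]
S=[(333.8,253.8),(363.5,277),(392.7,300)];D=[(369.4,183.3),(363.3,173.9),(360.8,163.6)]
Ls=[(.106,.064),(.076,.034),(.06,.018)]
def pts(p):
    x,y,z,a=p;c,n=np.cos(a),np.sin(a);u=np.array([-.5736*c,-.5736*n,.8192]);ya=np.array([-n,c,0])
    f=[np.array([x,y,z])+k*.078*ya for k in(1,0,-1)]
    return u,f,[f[i]+Ls[i][0]*u for i in range(3)],[f[i]+Ls[i][1]*u for i in range(3)]
def res(p):
    u,f,e,sh=pts(p)
    return np.r_[proj('wrist',e,s)-W,proj('wrist',sh,s)-WS,proj('scene',e)-S,proj('side',e)-D].ravel()
r=least_squares(res,[.44,-.278,.035,0],x_scale=[.01,.01,.01,.05]);print(r.x,r.fun.reshape(-1,2).round(1).tolist())
for v in pts(r.x):print(np.round(v,4).tolist())
"
```

```text
[ 0.4447669  -0.27474992  0.03020327 -0.04545088] [[-0.2, 1.5], [-2.4, 0.5], [0.6, 0.2], [0.4, -1.6], [0.3, 0.3], [0.3, -0.0], [-1.2, 0.6], [-1.6, 0.4], [-1.5, -0.0], [-1.3, -0.1], [-0.3, 0.4], [0.2, -0.2]]
[-0.573, 0.0261, 0.8192]
[[0.4483, -0.1968, 0.0302], [0.4448, -0.2747, 0.0302], [0.4412, -0.3527, 0.0302]]
[[0.3876, -0.1941, 0.117], [0.4012, -0.2728, 0.0925], [0.4068, -0.3511, 0.0794]]
[[0.4116, -0.1952, 0.0826], [0.4253, -0.2739, 0.0581], [0.4309, -0.3522, 0.0449]]
```

```bash
cat >> h.py <<'E'
U=np.array([-.573,.0261,.8192]);SH={'t':np.array([.4116,-.1952,.0826]),'m':np.array([.4253,-.2739,.0581]),'s':np.array([.4309,-.3522,.0449])}
RT=Rdown(87.4,-35)
E
python3 -c "
from h import *
show();print(-RT.as_matrix()[:,2]);plan(SH['t']+.087*U,RT,4)"
```

```text
8.47 [ 0.3616 -0.2016  0.2701] x [0.019 1.    0.003] z [-0.007  0.004 -1.   ] q [-0.7  -0.   -0.26  1.32 -0.   -0.68] F [-0.2  0.1 -0.1] gap 0.0851
[-0.57298598  0.02601914  0.81915204]
0 [0.0021, 0.0002, 0.0291] [-8.85, -0.16, 0.35]
1 [0.0021, -0.0043, 0.0287] [-8.85, -0.16, 0.35]
2 [0.0022, -0.0087, 0.0277] [-8.85, -0.16, 0.35]
3 [0.0022, -0.0128, 0.0261] [-8.85, -0.16, 0.35]
```

Request:
carry_out(moves=[0, 0.002, 0, 0.029, -8.85, -0.15, 0.35, 0, 0.002, -0.004, 0.029, -8.85, -0.15, 0.35, 0, 0.002, -0.009, 0.028, -8.85, -0.15, 0.35, 0, 0.002, -0.013, 0.026, -8.85, -0.15, 0.35, 0, 0, 0, 0, 0, 0, 0])

```text
clock: 9.1
tcp_pos: [0.3635, -0.1824, 0.1452]
orientation: [0.218, 0.685, 0.661, 0.217]
wrist_force: [-0.4, 0.2, -0.5]
finger_gap: 0.0427
```

```bash
python3 -c "
from h import *
show();plan(SH['t']+.087*U,RT,2);plan(SH['t']+.017*U,RT,4)"
```

```text
9.1 [ 0.3635 -0.1824  0.1452] x [0.033 0.999 0.01 ] z [ 0.585 -0.012 -0.811] q [-1.05 -0.29 -0.98  0.52  0.53 -0.92] F [-0.4  0.2 -0.5] gap 0.0427
0 [-0.0053, 0.002, -0.004] [0.39, -0.43, 0.13]
1 [-0.0053, 0.002, -0.0039] [0.39, -0.43, 0.13]
0 [-0.0029, 0.0008, 0.0155] [0.2, -0.21, 0.06]
1 [-0.0028, 0.0008, 0.0155] [0.2, -0.21, 0.06]
2 [-0.0028, 0.0009, 0.0155] [0.2, -0.21, 0.06]
3 [-0.0027, 0.0009, 0.0155] [0.2, -0.21, 0.06]
```

Request:
carry_out(moves=[0, -0.006, 0.002, 0, 0.4, -0.4, 0.1, 0, -0.004, 0.001, 0.01, 0.3, -0.3, 0.1, 0, 0, 0, 0.01, 0, 0, 0, 0, 0, 0, 0.01, 0, 0, 0, 0, 0, 0, 0, 0, 0, 0])

```text
clock: 9.72
tcp_pos: [0.3957, -0.205, 0.137]
orientation: [0.226, 0.683, 0.664, 0.205]
wrist_force: [0.1, 0.8, -1.2]
finger_gap: 0.0428
```

```bash
python3 -c "
from h import *
show();plan(SH['t']+.017*U,RT,3)"
```

```text
9.72 [ 0.3957 -0.205   0.137 ] x [ 0.034  0.999 -0.02 ] z [ 0.58  -0.036 -0.814] q [-0.98 -0.2  -0.96  0.41  0.48 -0.85] F [ 0.1  0.8 -1.2] gap 0.0428
0 [0.0037, -0.0062, 0.0121] [0.17, 0.19, 0.39]
1 [0.0037, -0.0062, 0.0121] [0.17, 0.19, 0.39]
2 [0.0036, -0.0062, 0.0121] [0.17, 0.19, 0.39]
```

Request:
carry_out(moves=[0, 0.005, -0.009, 0, 0.2, 0.2, 0.4, 0, 0.004, -0.006, 0, 0.2, 0.2, 0.4, 0, 0, 0, 0, 0, 0, 0, 0, 0, 0, 0, 0, 0, 0, 0, 0, 0, 0, 0, 0, 0])

```text
clock: 10.35
tcp_pos: [0.385, -0.1972, 0.131]
orientation: [0.221, 0.687, 0.661, 0.206]
wrist_force: [0.9, 0.5, 0.1]
finger_gap: 0.043
```

```bash
python3 -c "
from h import *
show();plan(SH['t']+.017*U,RT,3)"
```

```text
10.35 [ 0.385  -0.1972  0.131 ] x [ 0.041  0.999 -0.009] z [ 0.575 -0.031 -0.817] q [-0.99 -0.22 -0.98  0.41  0.48 -0.86] F [0.9 0.5 0.1] gap 0.043
0 [0.0012, -0.002, 0.0126] [0.06, 0.09, 0.18]
1 [0.0011, -0.002, 0.0126] [0.06, 0.09, 0.18]
2 [0.0011, -0.002, 0.0126] [0.06, 0.09, 0.18]
```

Request:
carry_out(moves=[0, 0.002, -0.003, 0.008, 0, 0, 0.2, 0, 0.0015, -0.003, 0.01, 0, 0, 0.2, 0, 0, 0, 0.01, 0, 0, 0, 0, 0, 0, 0.006, 0, 0, 0, 0, 0, 0, 0, 0, 0, 0])

```text
clock: 10.98
tcp_pos: [0.4004, -0.1946, 0.0978]
orientation: [0.22, 0.689, 0.658, 0.207]
wrist_force: [0.3, 0.8, 0.5]
finger_gap: 0.0427
```

```bash
python3 -c "
from h import *
show();plan(SH['t']+.017*U,RT,1)"
```

```text
10.97 [ 0.4004 -0.1946  0.0978] x [ 0.047  0.999 -0.004] z [ 0.575 -0.031 -0.818] q [-0.94 -0.13 -1.03  0.26  0.46 -0.8 ] F [0.3 0.8 0.5] gap 0.0427
0 [-0.0001, 0.0005, 0.0019] [0.12, 0.26, 0.04]
```

Request:
carry_out(moves=[-1, 0, 0, 0, 0, 0, 0, -1, 0, 0, 0, 0, 0, 0, -1, 0, 0, 0, 0, 0, 0, -1, 0, 0, 0, 0, 0, 0, -1, 0, 0, 0, 0, 0, 0], squeeze=60)

```text
clock: 11.6
tcp_pos: [0.4001, -0.1947, 0.098]
orientation: [0.22, 0.69, 0.658, 0.207]
wrist_force: [1.5, -0.1, -2.4]
finger_gap: 0.0167
```

```bash
python3 -c "
from h import *
show();plan([.44,-.195,.20],RT,3)"
```

```text
11.6 [ 0.4001 -0.1947  0.098 ] x [ 0.048  0.999 -0.005] z [ 0.574 -0.031 -0.818] q [-0.94 -0.13 -1.03  0.26  0.46 -0.8 ] F [ 1.5 -0.1 -2.4] gap 0.0167
0 [0.0004, 0.0304, -0.0202] [0.04, 0.1, 0.01]
1 [0.0004, 0.0304, -0.0202] [0.04, 0.1, 0.01]
2 [0.0005, 0.0304, -0.0202] [0.04, 0.1, 0.01]
```

Request:
carry_out(moves=[-1, 0, 0.012, -0.016, 0, 0, 0, -1, 0, 0.016, -0.02, 0, 0, 0, -1, 0, 0.03, -0.02, 0, 0, 0, -1, 0, 0.03, -0.02, 0, 0, 0, -1, 0, 0.02, -0.02, 0, 0, 0])

```text
clock: 12.22
tcp_pos: [0.4302, -0.1922, 0.2365]
orientation: [0.213, 0.693, 0.658, 0.206]
wrist_force: [-0.1, -0.1, -1.5]
finger_gap: 0.0164
```

```bash
python3 -c "
from h import *
show();plan([.52,-.15,.30],Rdown(93.7),4)"
```

```text
12.22 [ 0.4302 -0.1922  0.2365] x [0.05  0.999 0.005] z [ 0.566 -0.024 -0.824] q [-0.86 -0.27 -0.73  0.67  0.42 -0.71] F [-0.1 -0.1 -1.5] gap 0.0164
0 [0.0117, 0.027, -0.0006] [8.62, 0.42, -1.62]
1 [0.011, 0.0269, -0.0046] [8.62, 0.42, -1.62]
2 [0.0103, 0.0262, -0.0086] [8.62, 0.42, -1.62]
3 [0.0097, 0.0249, -0.0123] [8.62, 0.42, -1.62]
```

Request:
carry_out(moves=[-1, 0.0115, 0.027, -0.001, 8.6, 0.4, -1.6, -1, 0.011, 0.027, -0.005, 8.6, 0.4, -1.6, -1, 0.01, 0.026, -0.009, 8.6, 0.4, -1.6, -1, 0.01, 0.025, -0.012, 8.6, 0.4, -1.6, -1, 0, 0, 0, 0, 0, 0])

```text
clock: 12.85
tcp_pos: [0.5219, -0.1494, 0.2997]
orientation: [-0.006, 0.685, 0.729, -0.008]
wrist_force: [-0.7, -0.1, -2.8]
finger_gap: 0.0164
```

```bash
python3 -c "
from h import *
show()
a=env.read_camera('scene')[130:270,250:430,::-1];b=env.read_camera('side')[180:320,230:390,::-1];c=env.read_camera('wrist')[:,:,::-1]
o=np.zeros((600,800,3),np.uint8);A=cv2.resize(a,(386,300),interpolation=2);B=cv2.resize(b,(343,300),interpolation=2);C=cv2.resize(c,(480,300),interpolation=3)
o[:300,:386]=A;o[:300,400:743]=B;o[300:,:480]=C
cv2.imwrite('pics/p3.png',o);show()
"
```

```text
12.85 [ 0.5219 -0.1494  0.2997] x [-0.062  0.998 -0.002] z [-0.02  -0.003 -1.   ] q [-0.42  0.26  0.11  1.44 -0.01 -0.48] F [-0.7 -0.1 -2.8] gap 0.0164
13.0 [ 0.517  -0.1494  0.3017] x [-0.059  0.998 -0.004] z [-0.016 -0.005 -1.   ] q [-0.42  0.24  0.1   1.44 -0.01 -0.48] F [-0.3  0.5 -1.5] gap 0.0164
```

View pics/p3.png

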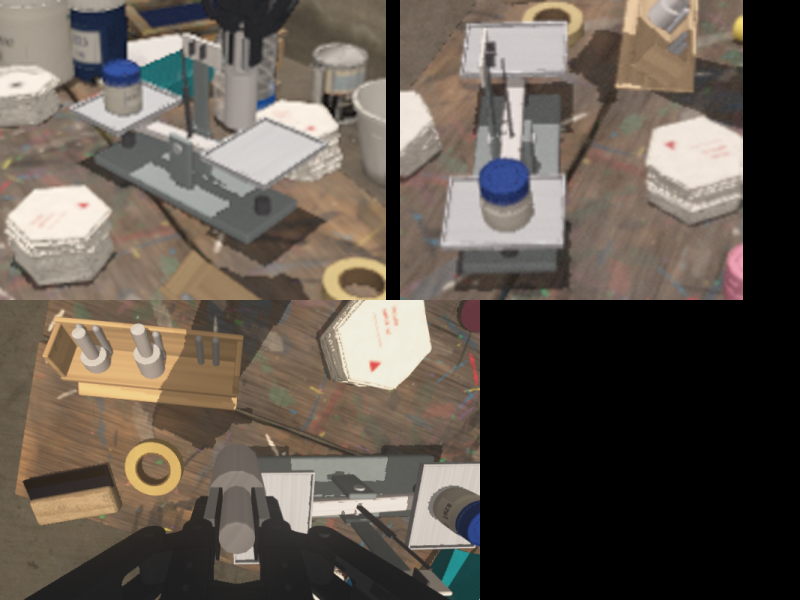

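The picture shows the pot standing on the lowered left pan. The tall weight is held upright in the gripper and the right pan is raised and empty.

```bash
python3 -c "
from h import *
np.set_printoptions(precision=4,suppress=True)
q=[(250+x/2.144,130+y/2.143) for x,y in[(203,150),(266,118),(327,147),(270,184)]]
P=onz('scene',q,.119);print(P,P.mean(0))
q=[(230+(x-400)/2.144,180+y/2.143) for x,y in[(469,22),(566,22),(569,70),(460,75)]]
P=onz('side',q,.119);print(P,P.mean(0))
show()
a=.055;C=np.array([.621,-.098])
t=C+.036*np.array([np.cos(a),np.sin(a)])+.015*np.array([-np.sin(a),np.cos(a)]);print(t)
plan([t[0],t[1],.25],Rdown(93.2),3)
"
```

```text
[[ 0.568  -0.0475  0.119 ]
 [ 0.6882 -0.0471  0.119 ]
 [ 0.6877 -0.1525  0.119 ]
 [ 0.5714 -0.1591  0.119 ]] [ 0.6288 -0.1016  0.119 ]
[[ 0.6925 -0.1463  0.119 ]
 [ 0.5619 -0.151   0.119 ]
 [ 0.5495 -0.0517  0.119 ]
 [ 0.6864 -0.0366  0.119 ]] [ 0.6226 -0.0964  0.119 ]
13.0 [ 0.517  -0.1494  0.3017] x [-0.059  0.998 -0.004] z [-0.016 -0.005 -1.   ] q [-0.42  0.24  0.1   1.44 -0.01 -0.48] F [-0.3  0.5 -1.5] gap 0.0164
[ 0.6561 -0.081 ]
0 [0.0201, 0.0479, 0.0164] [-0.31, 0.07, 0.06]
1 [0.0201, 0.0478, 0.0166] [-0.31, 0.07, 0.06]
2 [0.0201, 0.0477, 0.0169] [-0.31, 0.07, 0.06]
```

Request:
carry_out(moves=[-1, 0.02, 0.045, 0.01, -0.3, 0, 0, -1, 0.02, 0.045, 0.015, -0.3, 0, 0, -1, 0.02, 0.04, 0.015, -0.3, 0, 0, -1, 0, 0, 0.015, 0, 0, 0, -1, 0, 0, 0, 0, 0, 0])

```text
clock: 13.62
tcp_pos: [0.6371, -0.0838, 0.25]
orientation: [0.005, 0.69, 0.724, 0.001]
wrist_force: [-1.1, -0.8, -1.8]
finger_gap: 0.0161
```

```bash
python3 -c "
from h import *
show();plan([.658,-.083,.20],Rdown(93.2),3)"
```

```text
13.62 [ 0.6371 -0.0838  0.25  ] x [-0.049  0.999 -0.006] z [ 0.01  -0.005 -1.   ] q [-0.25  0.44  0.25  1.37 -0.   -0.3 ] F [-1.1 -0.8 -1.8] gap 0.0161
0 [0.0, 0.0068, 0.0167] [0.18, 0.11, -0.14]
1 [-0.0, 0.0069, 0.0167] [0.18, 0.11, -0.14]
2 [-0.0001, 0.0069, 0.0167] [0.18, 0.11, -0.14]
```

Request:
carry_out(moves=[-1, 0, 0.01, 0.005, 0.2, 0.1, -0.1, -1, 0, 0.007, 0.01, 0.2, 0.1, -0.1, -1, 0, 0.001, 0.015, 0.1, 0.1, 0, -1, 0, 0, 0.013, 0, 0, 0, -1, 0, 0, 0, 0, 0, 0])

```text
clock: 14.25
tcp_pos: [0.6546, -0.0852, 0.2076]
orientation: [0.002, 0.69, 0.724, 0.001]
wrist_force: [0.5, 0.0, -1.5]
finger_gap: 0.0167
```

```bash
python3 -c "
from h import *
show();plan([.658,-.083,.196],Rdown(93.2),1)"
```

```text
14.25 [ 0.6546 -0.0852  0.2076] x [-0.048  0.999 -0.001] z [ 0.004 -0.001 -1.   ] q [-0.25  0.49  0.22  1.3   0.   -0.3 ] F [ 0.5  0.  -1.5] gap 0.0167
0 [0.002, 0.0034, 0.0116] [0.24, 0.07, -0.42]
```

Request:
carry_out(moves=[-1, 0.001, 0.002, 0.005, 0.2, 0, 0, -1, 0, 0, 0.004, 0, 0, 0, -1, 0, 0, 0.002, 0, 0, 0, -1, 0, 0, 0, 0, 0, 0, -1, 0, 0, 0, 0, 0, 0])

```text
clock: 14.88
tcp_pos: [0.6571, -0.0839, 0.1965]
orientation: [0.001, 0.69, 0.724, 0.0]
wrist_force: [0.0, 0.1, -2.1]
finger_gap: 0.0163
```

```bash
cat >> h.py <<'E'
def beamview(fn):
    a=env.read_camera('scene')[110:270,280:440,::-1];b=env.read_camera('side')[180:300,230:350,::-1]
    cv2.imwrite(fn,np.hstack([cv2.resize(a,(400,400),interpolation=2),cv2.resize(b,(400,400),interpolation=2)]))
E
python3 -c "
from h import *
show();beamview('pics/p4.png');show()"
```

```text
14.88 [ 0.6571 -0.0839  0.1965] x [-0.049  0.999 -0.001] z [ 0.002 -0.001 -1.   ] q [-0.25  0.5   0.21  1.28 -0.   -0.3 ] F [ 0.   0.1 -2.1] gap 0.0163
14.97 [ 0.6571 -0.0839  0.1965] x [-0.049  0.999 -0.002] z [ 0.002 -0.001 -1.   ] q [-0.25  0.5   0.21  1.28 -0.   -0.3 ] F [-0.1  0.  -2.3] gap 0.0164
```

View pics/p4.png

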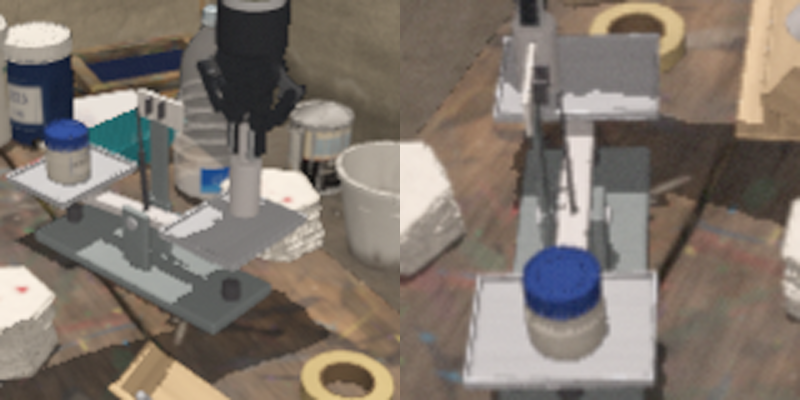

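The tall weight hangs just above the right pan, inside the rim. I lower it in small steps and watch the force.

Request:
carry_out(moves=[-1, 0, 0, 0.003, 0, 0, 0, -1, 0, 0, 0.001, 0, 0, 0, -1, 0, 0, 0, 0, 0, 0, -1, 0, 0, 0, 0, 0, 0, -1, 0, 0, 0, 0, 0, 0])

```text
clock: 15.6
tcp_pos: [0.6574, -0.084, 0.1934]
orientation: [0.002, 0.69, 0.724, 0.0]
wrist_force: [-0.5, 0.2, 0.0]
finger_gap: 0.0165
```

Request:
carry_out(moves=[-1, 0, 0, 0.003, 0, 0, 0, -1, 0, 0, 0.001, 0, 0, 0, -1, 0, 0, 0, 0, 0, 0, -1, 0, 0, 0, 0, 0, 0, -1, 0, 0, 0, 0, 0, 0])

```text
clock: 16.23
tcp_pos: [0.6574, -0.0843, 0.1893]
orientation: [0.002, 0.69, 0.724, 0.0]
wrist_force: [1.0, -0.5, 0.2]
finger_gap: 0.0165
```

Request:
carry_out(moves=[-0.5, 0, 0, 0, 0, 0, 0, -0.2, 0, 0, 0, 0, 0, 0, -0.2, 0, 0, 0, 0, 0, 0, -0.2, 0, 0, 0, 0, 0, 0, -0.2, 0, 0, 0, 0, 0, 0])

```text
clock: 16.85
tcp_pos: [0.6579, -0.0842, 0.1897]
orientation: [0.002, 0.69, 0.724, 0.001]
wrist_force: [0.5, -1.1, 0.0]
finger_gap: 0.0341
```

Request:
carry_out(moves=[-0.2, 0, 0, -0.01, 0, 0, 0, -0.2, 0, 0, -0.03, 0, 0, 0, -0.2, 0, 0, -0.05, 0, 0, 0, 0, 0, 0, -0.03, 0, 0, 0, 0, 0, 0, 0, 0, 0, 0])

```text
clock: 17.48
tcp_pos: [0.657, -0.0838, 0.3153]
orientation: [0.003, 0.69, 0.724, 0.001]
wrist_force: [1.2, 0.9, 0.0]
finger_gap: 0.0426
```

```bash
python3 -c "
from h import *
show();beamview('pics/p5.png')"
```

```text
17.48 [ 0.657  -0.0838  0.3153] x [-0.049  0.999 -0.003] z [ 0.005 -0.002 -1.   ] q [-0.25  0.49  0.49  1.56 -0.   -0.3 ] F [1.2 0.9 0. ] gap 0.0426
```

View pics/p5.png

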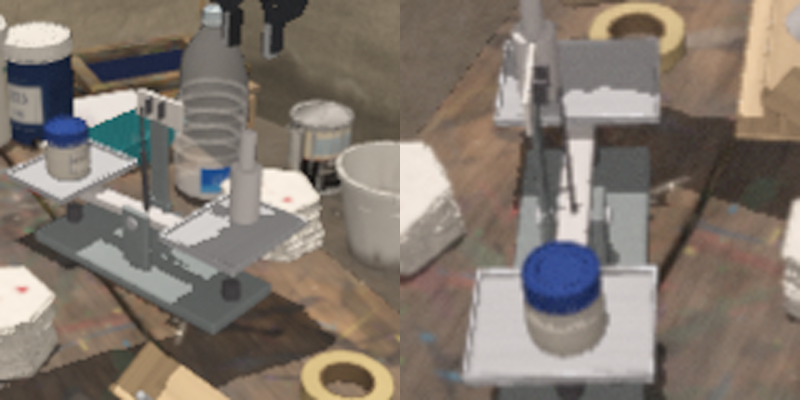

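```bash
cat >> h.py <<'E'
def tilt(tag):  # tilt from pot's vertical shift against p4 (tilt .10)
    out=[]
    for n,x0 in(('scene',0),('side',1)):
        f=(400/160,400/120)[x0];o=((280,110),(230,180))[x0]
        P=np.array([[.600,.165,.12],[.600,.165,.13]]);p=proj(n,P);per=(p[1]-p[0])/10  # px per mm
        a=cv2.imread('pics/p4.png')[:,400*x0:400*x0+400];b=cv2.imread(f'pics/{tag}.png')[:,400*x0:400*x0+400]
        c=(p[0]-o)*f;r=(28,48)[x0];x,y=(c-r).astype(int);t=a[y:y+2*r,x:x+2*r]
        m=12;X0,Y0=max(x-m,0),y-40;R_=cv2.matchTemplate(b[Y0:y+2*r+m,X0:x+2*r+m],t,cv2.TM_CCOEFF_NORMED)
        _,v,_,l=cv2.minMaxLoc(R_)
        j=l[1];col=R_[:,l[0]];s=j
        if 0<j<len(col)-1:s=j+.5*(col[j-1]-col[j+1])/(col[j-1]-2*col[j]+col[j+1])
        dy=(Y0+s-y)/f;mm=dy/per[1];out.append((round(v,2),round(mm,1),round(.1-mm/130,3)))
    print(tag,out,'(score, mm up, tilt)')
E
python3 -c "
from h import *
tilt('p4');tilt('p5');beamview('pics/p6.png');tilt('p6')"
```

```text
p4 [(1.0, np.float64(-0.0), np.float64(0.1)), (1.0, np.float64(-0.0), np.float64(0.1))] (score, mm up, tilt)
p5 [(0.96, np.float64(4.0), np.float64(0.069)), (0.99, np.float64(4.6), np.float64(0.064))] (score, mm up, tilt)
p6 [(0.96, np.float64(4.0), np.float64(0.069)), (0.99, np.float64(4.7), np.float64(0.064))] (score, mm up, tilt)
```

The tilt is about 0.066 rad, a difference of some 57 g, so the pot weighs about 257 g and the short weight is the right addition.

```bash
python3 -c "
from h import *
plan([.40,-.345,.24],RT,8)"
```

```text
0 [-0.0311, -0.0335, 0.0089] [-4.39, -0.2, 0.65]
1 [-0.0315, -0.0337, 0.0064] [-4.39, -0.2, 0.65]
2 [-0.0318, -0.0337, 0.0039] [-4.39, -0.2, 0.65]
3 [-0.0322, -0.0336, 0.0015] [-4.39, -0.2, 0.65]
4 [-0.0326, -0.0332, -0.001] [-4.39, -0.2, 0.65]
5 [-0.033, -0.0327, -0.0034] [-4.39, -0.2, 0.65]
6 [-0.0333, -0.0319, -0.0057] [-4.39, -0.2, 0.65]
7 [-0.0337, -0.031, -0.008] [-4.39, -0.2, 0.65]
```

Request:
carry_out(moves=[-0.2, -0.031, -0.0335, 0.004, -4.4, -0.2, 0.65, -0.2, -0.0315, -0.0335, 0.006, -4.4, -0.2, 0.65, -0.2, -0.032, -0.0335, 0.004, -4.4, -0.2, 0.65, -0.2, -0.032, -0.0335, 0.0015, -4.4, -0.2, 0.65, -0.2, -0.0325, -0.033, -0.001, -4.4, -0.2, 0.65])

```text
clock: 18.3
tcp_pos: [0.4936, -0.2474, 0.2574]
orientation: [0.134, 0.696, 0.693, 0.132]
wrist_force: [-0.2, -1.1, 0.2]
finger_gap: 0.0341
```

Request:
carry_out(moves=[-0.2, -0.033, -0.0325, -0.003, -4.4, -0.2, 0.65, -0.2, -0.033, -0.032, -0.006, -4.4, -0.2, 0.65, -0.2, -0.03, -0.025, -0.006, -4.4, -0.2, 0.65, -0.2, 0, 0, 0, 0, 0, 0, -0.2, 0, 0, 0, 0, 0, 0])

```text
clock: 18.92
tcp_pos: [0.3957, -0.3415, 0.2229]
orientation: [0.213, 0.692, 0.656, 0.212]
wrist_force: [0.3, 0.2, -0.2]
finger_gap: 0.0343
```

```bash
python3 -c "
from h import *
show();plan(SH['s']+.12*U,RT,3)"
```

```text
18.93 [ 0.3957 -0.3415  0.2229] x [0.049 0.999 0.014] z [ 0.574 -0.017 -0.819] q [-1.17 -0.04 -0.57  0.76  0.55 -1.04] F [ 0.3  0.2 -0.2] gap 0.0343
0 [-0.0034, -0.0243, 0.0154] [0.01, -0.18, -0.2]
1 [-0.0033, -0.0243, 0.0154] [0.01, -0.18, -0.2]
2 [-0.0032, -0.0243, 0.0154] [0.01, -0.18, -0.2]
```

Request:
carry_out(moves=[-0.2, -0.003, -0.018, 0.012, 0, -0.2, -0.2, -0.2, -0.003, -0.022, 0.014, 0, -0.2, -0.2, -0.2, -0.002, -0.018, 0.012, 0, 0, 0, -0.2, 0, -0.005, 0.005, 0, 0, 0, -0.2, 0, 0, 0, 0, 0, 0])

```text
clock: 19.55
tcp_pos: [0.3733, -0.3431, 0.1506]
orientation: [0.215, 0.686, 0.663, 0.21]
wrist_force: [-0.2, 0.5, 0.0]
finger_gap: 0.0344
```

```bash
python3 -c "
from h import *
show();plan(SH['s']+.09*U,RT,2)"
```

```text
19.55 [ 0.3733 -0.3431  0.1506] x [0.034 0.999 0.003] z [ 0.573 -0.017 -0.819] q [-1.22  0.02 -0.7   0.6   0.56 -1.12] F [-0.2  0.5  0. ] gap 0.0344
0 [-0.0033, -0.0066, 0.0149] [-0.01, -0.26, 0.23]
1 [-0.0033, -0.0066, 0.0149] [-0.01, -0.26, 0.23]
```

Request:
carry_out(moves=[-0.2, -0.004, -0.006, 0.005, 0, -0.3, 0.2, -0.2, -0.003, -0.004, 0.01, 0, -0.3, 0.2, -0.2, 0, 0, 0.008, 0, 0, 0, -0.2, 0, 0, 0, 0, 0, 0, -0.2, 0, 0, 0, 0, 0, 0])

```text
clock: 20.18
tcp_pos: [0.3804, -0.352, 0.1276]
orientation: [0.22, 0.688, 0.66, 0.206]
wrist_force: [-0.0, -0.2, 0.2]
finger_gap: 0.0339
```

```bash
python3 -c "
from h import *
n=np.array([.819,0,.573])
env.read_camera('scene');s=env.get_state();cv2.imwrite('pics/w3.png',env.read_camera('wrist')[60:,60:580,::-1]);show();plan(SH['s']+.018*U+.003*n,RT,4)
e=SH['s']+.042*U;print(proj('wrist',[e,SH['s']],s)-[60,60])"
```

```text
20.27 [ 0.3804 -0.3521  0.1277] x [ 0.043  0.999 -0.007] z [ 0.574 -0.031 -0.818] q [-1.21  0.06 -0.73  0.51  0.56 -1.09] F [-0.7  0.3 -0.3] gap 0.0339
0 [0.0007, -0.0008, 0.0197] [0.03, 0.07, 0.09]
1 [0.0006, -0.0008, 0.0197] [0.03, 0.07, 0.09]
2 [0.0006, -0.0008, 0.0197] [0.03, 0.07, 0.09]
3 [0.0006, -0.0008, 0.0197] [0.03, 0.07, 0.09]
[[259.39307731 163.26966218]
 [259.02956406 141.4672738 ]]
```

View pics/w3.png

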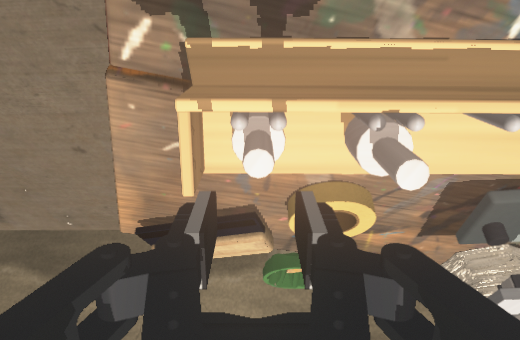

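The short weight's grip end is at (258,163) in the crop, against a predicted (259,163), and it lies on the jaw centre line. I go straight in.

Request:
carry_out(moves=[-0.2, 0.001, -0.001, 0.015, 0, 0, 0, -0.2, 0.001, -0.001, 0.02, 0, 0, 0, -0.2, 0, -0.001, 0.016, 0, 0, 0, -0.2, 0, 0, 0.01, 0, 0, 0, -0.2, 0, 0, 0, 0, 0, 0])

```text
clock: 20.9
tcp_pos: [0.4142, -0.3538, 0.0768]
orientation: [0.222, 0.688, 0.66, 0.205]
wrist_force: [0.5, -0.1, -1.1]
finger_gap: 0.0342
```

```bash
python3 -c "
from h import *
n=np.array([.819,0,.573]);show();plan(SH['s']+.018*U+.003*n,RT,1)"
```

```text
20.9 [ 0.4142 -0.3538  0.0768] x [ 0.044  0.999 -0.011] z [ 0.576 -0.034 -0.817] q [-1.14  0.17 -0.78  0.31  0.53 -1.01] F [ 0.5 -0.1 -1.1] gap 0.0342
0 [0.0026, -0.0017, 0.0176] [0.21, 0.48, 0.4]
```

Request:
carry_out(moves=[-0.2, 0.001, -0.001, 0.009, 0.1, 0.3, 0.2, -0.2, 0.001, 0, 0.007, 0, 0.2, 0.1, -0.2, 0, 0, 0, 0, 0, 0, -1, 0, 0, 0, 0, 0, 0, -1, 0, 0, 0, 0, 0, 0])

```text
clock: 21.52
tcp_pos: [0.4232, -0.3529, 0.0634]
orientation: [0.219, 0.689, 0.659, 0.208]
wrist_force: [-0.4, 1.4, 0.6]
finger_gap: 0.0167
```

Request:
carry_out(moves=[-1, 0, 0, 0, 0, 0, 0, -1, 0, 0, 0, 0, 0, 0, -1, 0, 0, 0, 0, 0, 0, -1, 0, 0.012, -0.016, 0, 0, 0, -1, 0, 0.014, -0.02, 0, 0, 0])

```text
clock: 22.15
tcp_pos: [0.4226, -0.3513, 0.1065]
orientation: [0.216, 0.69, 0.659, 0.209]
wrist_force: [0.5, 0.2, 0.0]
finger_gap: 0.0167
```

```bash
python3 -c "
from h import *
show();print((env.get_state()['tcp_pos']-SH['s'])@U)"
```

```text
22.15 [ 0.4226 -0.3513  0.1065] x [0.045 0.999 0.003] z [ 0.573 -0.023 -0.819] q [-1.12  0.13 -0.72  0.4   0.53 -0.98] F [0.5 0.2 0. ] gap 0.0167
0.055258153841394875
```

Request:
carry_out(moves=[-1, 0, 0.02, -0.028, 0, 0, 0, -1, 0, 0.025, -0.034, 0, 0, 0, -1, 0, 0.025, -0.03, 0, 0, 0, -1, 0, 0.01, -0.005, 0, 0, 0, -1, 0, 0, 0, 0, 0, 0])

```text
clock: 22.78
tcp_pos: [0.4324, -0.3522, 0.2361]
orientation: [0.217, 0.69, 0.659, 0.208]
wrist_force: [0.0, 0.5, -1.5]
finger_gap: 0.0169
```

```bash
python3 -c "
from h import *
show();plan([.56,-.13,.25],Rdown(93),7)"
```

```text
22.77 [ 0.4324 -0.3522  0.2361] x [0.045 0.999 0.001] z [ 0.573 -0.025 -0.819] q [-1.1  -0.01 -0.5   0.74  0.52 -0.96] F [ 0.   0.5 -1.5] gap 0.0169
0 [0.0325, 0.0148, 0.008] [4.99, 0.23, -0.78]
1 [0.0323, 0.0159, 0.0068] [4.99, 0.23, -0.78]
2 [0.0321, 0.0169, 0.0055] [4.99, 0.23, -0.78]
3 [0.0318, 0.0178, 0.0041] [4.99, 0.23, -0.78]
4 [0.0315, 0.0185, 0.0027] [4.99, 0.23, -0.78]
5 [0.0313, 0.0191, 0.0012] [4.99, 0.23, -0.78]
6 [0.031, 0.0195, -0.0004] [4.99, 0.23, -0.78]
```

Request:
carry_out(moves=[-1, 0.0325, 0.015, 0.008, 5, 0.2, -0.8, -1, 0.0325, 0.016, 0.007, 5, 0.2, -0.8, -1, 0.032, 0.017, 0.0055, 5, 0.2, -0.8, -1, 0.032, 0.018, 0.004, 5, 0.2, -0.8, -1, 0.0315, 0.0185, 0.0025, 5, 0.2, -0.8])

```text
clock: 23.4
tcp_pos: [0.5206, -0.1899, 0.2343]
orientation: [0.052, 0.699, 0.711, 0.052]
wrist_force: [0.7, -1.2, -1.4]
finger_gap: 0.0169
```

Request:
carry_out(moves=[-1, 0.031, 0.019, 0.001, 5, 0.2, -0.8, -1, 0.02, 0.019, 0, 5, 0.2, -0.8, -1, 0, 0, 0, 0, 0, 0, -1, 0, 0, 0, 0, 0, 0, -1, 0, 0, 0, 0, 0, 0])

```text
clock: 24.02
tcp_pos: [0.5561, -0.1331, 0.2262]
orientation: [-0.02, 0.689, 0.725, -0.013]
wrist_force: [-0.3, 0.4, -0.0]
finger_gap: 0.0164
```

```bash
python3 -c "
from h import *
show();plan([.587,-.108,.20],Rdown(93),3)"
```

```text
24.02 [ 0.5561 -0.1331  0.2262] x [-0.051  0.999  0.01 ] z [-0.047  0.008 -0.999] q [-0.37  0.35  0.06  1.33 -0.01 -0.42] F [-0.3  0.4 -0. ] gap 0.0164
0 [0.0077, 0.0111, 0.0083] [-0.89, -0.19, -0.02]
1 [0.0078, 0.011, 0.0085] [-0.89, -0.19, -0.02]
2 [0.0078, 0.0109, 0.0086] [-0.89, -0.19, -0.02]
```

Request:
carry_out(moves=[-1, 0.008, 0.012, 0, -0.9, -0.2, 0, -1, 0.008, 0.012, 0.005, -0.9, -0.2, 0, -1, 0.006, 0.008, 0.008, -0.8, -0.2, 0, -1, 0, 0, 0.01, 0, 0, 0, -1, 0, 0, 0, 0, 0, 0])

```text
clock: 24.65
tcp_pos: [0.5874, -0.109, 0.2018]
orientation: [0.002, 0.69, 0.724, 0.001]
wrist_force: [-0.3, 0.0, -0.3]
finger_gap: 0.0162
```

```bash
python3 -c "
from h import *
show();plan([.587,-.108,.16],Rdown(93),3)"
```

```text
24.65 [ 0.5874 -0.109   0.2018] x [-0.048  0.999 -0.002] z [ 0.004 -0.001 -1.   ] q [-0.32  0.37  0.02  1.22 -0.   -0.37] F [-0.3  0.  -0.3] gap 0.0162
0 [0.0004, -0.0002, 0.0139] [0.08, 0.03, -0.07]
1 [0.0004, -0.0001, 0.0139] [0.08, 0.03, -0.07]
2 [0.0004, -0.0001, 0.0139] [0.08, 0.03, -0.07]
```

Request:
carry_out(moves=[-1, 0, 0, 0.015, 0, 0, 0, -1, 0, 0, 0.015, 0, 0, 0, -1, 0, 0, 0.01, 0, 0, 0, -1, 0, 0, 0.003, 0, 0, 0, -1, 0, 0, 0, 0, 0, 0])

```text
clock: 25.28
tcp_pos: [0.5868, -0.1095, 0.1547]
orientation: [0.001, 0.69, 0.724, 0.0]
wrist_force: [-0.4, -0.3, -0.1]
finger_gap: 0.0166
```

```bash
python3 -c "
from h import *
show();beamview('pics/p7.png');tilt('p7')"
```

```text
25.27 [ 0.5868 -0.1095  0.1547] x [-0.048  0.999 -0.001] z [ 0.002 -0.001 -1.   ] q [-0.32  0.39 -0.06  1.12 -0.   -0.37] F [-0.4 -0.3 -0.1] gap 0.0166
p7 [(0.96, np.float64(4.0), np.float64(0.069)), (0.99, np.float64(4.7), np.float64(0.064))] (score, mm up, tilt)
```

Request:
carry_out(moves=[-1, 0, 0, 0.006, 0, 0, 0, -1, 0, 0, 0.005, 0, 0, 0, -1, 0, 0, 0, 0, 0, 0, -1, 0, 0, 0, 0, 0, 0, -1, 0, 0, 0, 0, 0, 0])

```text
clock: 26.0
tcp_pos: [0.5878, -0.1098, 0.1446]
orientation: [0.002, 0.69, 0.724, 0.001]
wrist_force: [0.9, 0.2, -0.2]
finger_gap: 0.0164
```

```bash
python3 -c "
from h import *
show();beamview('pics/p8.png');tilt('p8')"
```

```text
26.0 [ 0.5878 -0.1098  0.1446] x [-0.048  0.999 -0.002] z [ 0.005 -0.002 -1.   ] q [-0.32  0.4  -0.08  1.09 -0.   -0.37] F [ 0.9  0.2 -0.2] gap 0.0164
p8 [(0.96, np.float64(4.0), np.float64(0.069)), (0.99, np.float64(4.7), np.float64(0.064))] (score, mm up, tilt)
```

Not touching yet, so I lower it further.

Request:
carry_out(moves=[-1, 0, 0, 0.004, 0, 0, 0, -1, 0, 0, 0.002, 0, 0, 0, -1, 0, 0, 0, 0, 0, 0, -1, 0, 0, 0, 0, 0, 0, -1, 0, 0, 0, 0, 0, 0])

```text
clock: 26.72
tcp_pos: [0.588, -0.1099, 0.1384]
orientation: [0.003, 0.69, 0.724, 0.001]
wrist_force: [0.1, 0.6, -0.0]
finger_gap: 0.0164
```

```bash
python3 -c "
from h import *
show();beamview('pics/p9.png');tilt('p9')"
```

```text
26.73 [ 0.588  -0.1099  0.1384] x [-0.048  0.999 -0.002] z [ 0.006 -0.002 -1.   ] q [-0.32  0.4  -0.09  1.08 -0.   -0.37] F [ 0.1  0.6 -0. ] gap 0.0164
p9 [(0.91, np.float64(8.4), np.float64(0.036)), (0.99, np.float64(9.7), np.float64(0.025))] (score, mm up, tilt)
```

The pan has gone down with the weight, so it is in contact. I release it gently and withdraw upward.

Request:
carry_out(moves=[-0.6, 0, 0, 0, 0, 0, 0, -0.3, 0, 0, 0, 0, 0, 0, -0.2, 0, 0, 0, 0, 0, 0, -0.2, 0, 0, 0, 0, 0, 0, -0.2, 0, 0, 0, 0, 0, 0])

```text
clock: 27.45
tcp_pos: [0.5882, -0.1099, 0.1387]
orientation: [0.003, 0.69, 0.724, 0.001]
wrist_force: [-0.5, -0.1, 0.7]
finger_gap: 0.034
```

Request:
carry_out(moves=[-0.2, 0, 0, -0.01, 0, 0, 0, -0.2, 0, 0, -0.03, 0, 0, 0, -0.2, 0, 0, -0.05, 0, 0, 0, -0.2, 0, -0.03, -0.04, 0, 0, 0, -0.2, 0, -0.03, -0.03, 0, 0, 0])

```text
clock: 28.08
tcp_pos: [0.5261, -0.1122, 0.3023]
orientation: [0.001, 0.69, 0.724, 0.0]
wrist_force: [-0.3, -0.1, -0.8]
finger_gap: 0.0342
```

Request:
carry_out(moves=[-0.2, 0, -0.03, 0, 0, 0, 0, -0.2, 0, -0.03, 0, 0, 0, 0, -0.2, 0, 0, 0, 0, 0, 0, -0.2, 0, 0, 0, 0, 0, 0, -0.2, 0, 0, 0, 0, 0, 0])

```text
clock: 28.7
tcp_pos: [0.466, -0.1159, 0.3096]
orientation: [0.007, 0.69, 0.724, 0.003]
wrist_force: [-0.4, 0.5, 1.2]
finger_gap: 0.0339
```

```bash
python3 -c "
from h import *
show();beamview('pics/p10.png');tilt('p10');env.read_camera('scene');beamview('pics/p11.png');tilt('p11')"
```

```text
28.7 [ 0.466  -0.1159  0.3096] x [-0.048  0.999 -0.007] z [ 0.014 -0.006 -1.   ] q [-0.41  0.1  -0.05  1.4   0.   -0.46] F [-0.4  0.5  1.2] gap 0.0339
p10 [(0.88, np.float64(10.7), np.float64(0.018)), (0.99, np.float64(12.1), np.float64(0.007))] (score, mm up, tilt)
p11 [(0.88, np.float64(10.7), np.float64(0.018)), (0.99, np.float64(12.1), np.float64(0.007))] (score, mm up, tilt)
```

View pics/p11.png

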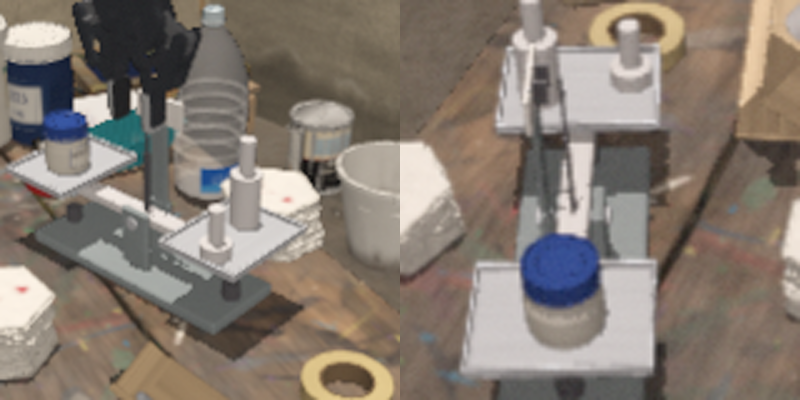

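```bash
python3 -c "
from h import *
print(env.hand_in())"
```

```text
the job is handed in; nothing more can be done
None
```

The pot is on the left pan, and the tall (200 g) and short (50 g) weights are standing upright on the right pan. The middle weight was not needed and is still in the rack. I handed the job in at about 29 s of the 72 s allowed; no verdict was reported.

- **Choice of weight:** with only the tall weight on, the tilt was about 0.066 rad. That put the pot near 257 g, so I added the short weight.
- **Final tilt:** the last two views, one straight after the other, gave the same readings, so the beam looked at rest. The scene camera gave 0.018 rad and the side camera 0.007 rad, both well inside the 0.04 rad limit. The readings differ because of how I measured pixel shifts.
- **Last picture:** the pot and both weights stand upright inside the pan rims, and the gripper is clear. The tape roll appeared unmoved. The jar lid was mostly hidden, so I did not check it separately.
- **Along the way:** while I was gripping the tall weight, joint 3 read -1.03, the end of its range. I saw no fault from it and lifted away from there.

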